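# Find the hidden brace by pressing and clamp the soundboard over it

### The job

The freshly glued brace under this lyre soundboard must be clamped while the glue sets, but it cannot be seen. Press gently along the thin board with the fingertips until you feel where it stops giving, then slide the clamp along its beam until its plunger is over the middle of that brace and push the red lever fully down. Never close the clamp on unbacked wood, and leave the other things on the bench where they stand.

Things in the scene. Friction and masses are not known exactly. Their poses are not given: they have to be found in the camera images.
- gluing_stand: Plywood board 200 x 360 mm on two battens, top 63 mm above the bench, carrying the soundbox and a clamp beam. Origin: centre of its underside, on the bench. y runs along the beam (to the left seen from the robot), x across, away from the robot, z up. An aluminium beam 20 x 20 mm, underside 165 mm up, crosses at x = +50 mm on posts at y = -166 and +166 mm. The stand is fixed.
- soundboard: Thin pale springy board, 151 x 255 mm, narrow spruce staves along x, in a rigid border with a black line. Origin: centre of its upper face, 108 mm above the bench; axes as the stand's. Unbacked it yields about 1 mm per newton, less within 30 mm of the border. A hidden brace, 18 mm wide, runs along x 0.5 mm below it, middle at y = -40 to +60 mm: there about 0.1 mm per newton.
- carriage (a joint): Clamp carriage sliding on the beam: value is its y in the stand's frame (m), -0.137 to 0.137. It starts at the right end (-0.136 to -0.122), drags with 5 N and stays where it is left. It is 36 mm wide along y; its top plate is 192 mm above the bench.
- clamp_knob (a point): On the upright black knob on top of the carriage (24 mm diameter, 34 mm tall, top 226 mm above the bench): the point on its axis 214 mm above the bench. It has free space on its +y and -y sides; grasp it there to slide the carriage. Axes as the stand's. It lies at x = +58 mm of the stand, 38 mm beyond the plunger, at the same y.
- plunger_axis (a point): Point on the axis of the clamp's plunger, at the level of the soundboard's upper face (108 mm), x = +20 mm of the stand, same y as the carriage; axes as the stand's. The plunger ends in a black rubber foot 16 mm in diameter that hangs about 6 mm above the board while the lever is up.
- clamp_lever (a joint): Red clamp lever, 95 mm long, hinged on the carriage above the plunger (axis along y, 205 mm above the bench), pointing towards the robot (-x of the stand). 0 = raised 37 degrees (tip 270 mm above the bench), 0.65 rad = level, fully down: the plunger is out and its self-locking cam holds. It takes 4 to 8 N at the grip to push down and it stays where left.
- lever_grip (a point): Middle of the upper face of the lever's red grip (62 mm long, 18 mm wide), 66 mm from the lever's hinge; moves with the lever. Lever raised: about 47 mm nearer the robot (-x) than the plunger axis and 252 mm above the bench; lever down: 66 mm, at 214 mm above the bench.
- rubber_foot (a joint): How far the plunger's rubber foot is squeezed (m). 0 when free. With the lever down about 0.003 where the brace backs the board, 0.001 to 0.002 where nothing backs it.
- glue_bottle: White glue bottle with black cone tip, 39 x 38 x 128 mm, standing right of the stand; bystander. Origin: centre of its underside.
- willow_block: Small willow block 40 x 52 x 30 mm on the bench right of the stand; bystander. Origin: centre of its underside.
- spool: Wooden spool of blue thread, 35 mm diameter, 42 mm tall, on the bench behind; bystander. Origin: centre of its underside.

How it is judged:
By the outcome, as a careful person would: the job done as asked, in the order asked, and still so for the second after the job is handed in, with the robot touching nothing.
It also fails if it takes over 67 s, if anything falls off the work surface, if the arm or the gripper's body presses on something with over 40 N, if the wrist force passes 120 N, or if a joint passes its speed limit or range.

### The arm

A 6-joint arm with a two-finger parallel gripper is mounted at the origin on a cart in front of the work surface, level with it; the furniture and walls round the work are solid. World frame = base frame: x ahead of the robot, y to its left, z up, the work surface at z = 0. Lengths are in m, angles in rad, forces in N, time in s.
With the tool pointing down it reaches from about 0.35 to 0.775 m from the base axis. Payload 5.5 kg.
Tool frame: the origin (TCP) lies between the finger pads; the fingertips stand 22 mm ahead of it and the grasp point (between the pads) lies 3 mm ahead of it; z points along the fingers, y is the line along which they close (so a half turn about z gives the same grasp; the last joint's range is limited). The gripper opens to 85 mm and grips with 20 to 120 N. Pads are 22 mm wide; open, the fingers measure 114 mm over their backs; the gripper's body (76 mm by 85 mm) begins 54 mm behind the grasp point. The pads swing forward as they close: fully open they stand 13 mm farther back than shut.
Start: joints at [1.058, 0.313, 0.046, 1.304, 0, 1.431], TCP at [0.209, 0.536, 0.253] pointing down, gripper open.
Joint ranges: [-2.76, 2.76], [-0.86, 1.69], [-1.03, 1.26], [-2.2, 2.34], [-1.47, 1.5], [-3.14, 3.14]. Speed limits (rad/s): [2.57, 2.57, 3.14, 3.14, 3.14, 3.14].

### API

Orientations are given as a unit quaternion [w, x, y, z].
In Python, from workcell import env, imaging, status, hand_in gives the robot as it stands (env), with the cameras (imaging), the job as plain functions and the readings (status).
- The arm moves only by the shell command python3 nudge.py [OPENING] [FORCE], which reads ROWS from standard input. ROWS is a JSON list of rows, 1 to 8 of them, each an object with the fields dx, dy, dz (the shift in parts of the range, where 1.0 means 0.75 m), wx, wy, wz (a rotation vector in shares of 2 pi rad (1.0 is 2 pi rad)); a field left out counts as zero; each row is the pose to reach, as a shift and turn from the pose commanded when the command began, along the tool's axes at that moment; what a row does not reach only later rows make up. A row lasts 1/8 s, in which the tool goes at most 0.0625 m and 0.188 rad, less where a joint would pass 70% of its speed; a pose out of reach is approached as far as the arm can. OPENING is the finger opening in m, set as the command begins (- or left out keeps the last). The fingers move at their own pace and stop on an object; FORCE is the grip in N (left out, the last holds). Time passes only in rows, so rows that do not move let the fingers close. It prints the time, the measured TCP pose, the force, the opening and the grip force at its end. A shift or turn number past 1, either way, is cut back to 1. Input that does not fit is refused with a message, and nothing moves.
- status.get_state(): the state, without advancing time (a new reading comes with each control period).
- imaging.read_camera(name): name is "scene" or "side" or "wrist"; returns a dict with "image" (480x640x3 uint8, red, green, blue), "K" (3x3 intrinsics, pixels), "R" (3x3) and "t" (3): a world point X has camera coordinates R X + t. Camera axes: x right, y down, z forward; pixel columns grow to the right and rows downward; lengths in m; the calibration is good to about 2 mm. A picture is of the moment at which its call begins. There is no depth.
- hand_in(): hands the job in; it is judged then, once.
The state is a dict: "clock": time; "joint_pos": joint angles; "qvel": joint speeds; "tau": joint torques, N m; "tcp_pos": TCP position; "orientation": TCP orientation; "wrist_force": force on the tool from outside, world axes, zero at the start; "ft_torque": the same for the moment, N m; "finger_gap": finger opening in m; "grip_force": force on a finger pad.
Only numpy, scipy, OpenCV 4.12 (cv2) and the standard library are available. Lean on these libraries where they do the work, as an engineer would, in place of code of your own. Each camera call takes 0.05 s, during which the arm holds its last target. There are 200 camera calls.

## Working session

There is one attempt and no reset: what is moved stays moved. The work goes in short steps, Python scripts to look and compute and a shell command to move; the robot and the scene stay as the last step left them, time stands still between calls to the robot, and variables do not carry over. Pictures are saved under pics/ and viewed, at most 10 in all, crops included, and the job is handed in when it is done.

```bash
ls; mkdir -p pics
python3 - <<'E'
from workcell import env, imaging, status, hand_in
import cv2,numpy as np
s=status.get_state();print(s)
for n in("scene","side"):
    c=imaging.read_camera(n);cv2.imwrite(f"pics/{n}0.png",c["image"][:,:,::-1]);print(n,c["K"].tolist(),c["R"].tolist(),c["t"].tolist())
E
```

```text
nudge.py
pics
workcell.py
{'clock': 0.0, 'joint_pos': array([ 1.05840338e+00,  3.14004845e-01,  4.49516440e-02,  1.30358516e+00,
       -1.09137434e-05,  1.43119043e+00]), 'qvel': array([-1.21731821e-04, -1.12068256e-03,  6.66320437e-05, -2.92292071e-03,
       -5.47244909e-04, -4.99956413e-05]), 'tau': array([ 9.39498059e-04, -4.80627215e+01,  2.98532063e+01,  1.92036980e-02,
       -1.49718267e-04, -8.85373652e-06]), 'tcp_pos': array([0.20920036, 0.53507982, 0.25239512]), 'orientation': array([-2.89790880e-04,  1.85316019e-01,  9.82678546e-01, -8.74253810e-04]), 'wrist_force': array([ 0.38839992, -0.22051984,  1.00818913]), 'ft_torque': array([-0.02540482, -0.00906691,  0.01791136]), 'grip_force': 0.0, 'finger_gap': 0.08551262896792393}
scene [[598.5657970176965, 0.0, 316.61007766829306], [0.0, 598.5657970176965, 227.9804186049856], [0.0, 0.0, 1.0]] [[0.5586865227285773, -0.8290544689276909, 0.023196052950348735], [-0.4715231956679398, -0.3405116715485055, -0.813460310947213], [0.682301432849547, 0.44353183548677444, -0.5811576942975015]] [-0.2555359253886109, 0.4686189675992987, 0.5391132187203538]
side [[459.3168070825831, 0.0, 315.94350036626446], [0.0, 459.3168070825831, 237.51394980870012], [0.0, 0.0, 1.0]] [[-0.9742920829576878, -0.22509293831246208, -0.009386490709098248], [-0.14094282945607664, 0.6415016298675406, -0.7540628473159275], [0.17575567106322673, -0.7333545036332368, -0.6567351948007383]] [0.6646768483857325, 0.12251768785862037, 0.9783623517120172]
```

View pics/scene0.png

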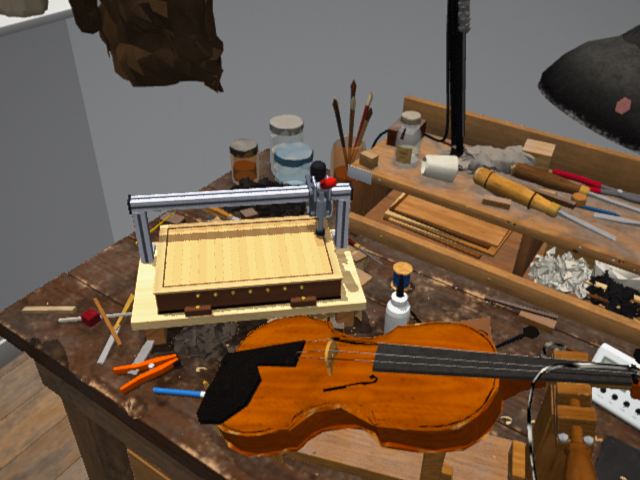

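View pics/side0.png

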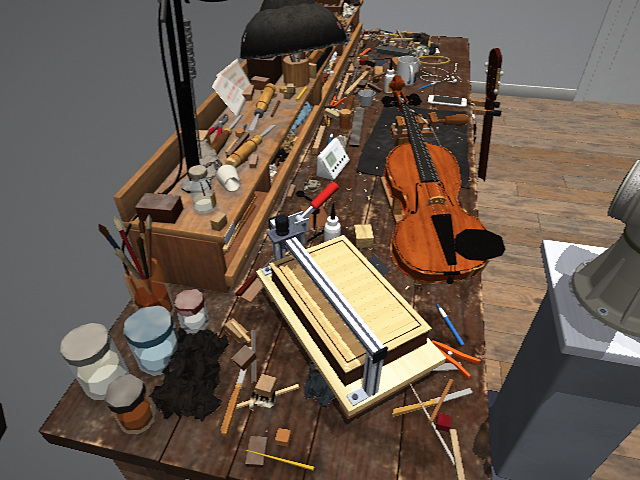

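The scene view shows the stand around (130–365, 160–330), with the clamp at about (320, 180). In the side view the stand is around (255–445, 180–415). I'll enlarge both.

Run:
```python
import cv2
a=cv2.imread("pics/scene0.png")[155:335,120:380];cv2.imwrite("pics/sc1.png",cv2.resize(a,None,fx=3,fy=3,interpolation=cv2.INTER_CUBIC))
a=cv2.imread("pics/side0.png")[175:420,245:455];cv2.imwrite("pics/sd1.png",cv2.resize(a,None,fx=2.4,fy=2.4,interpolation=cv2.INTER_CUBIC))
```

```text
(no output)
```

View pics/sc1.png

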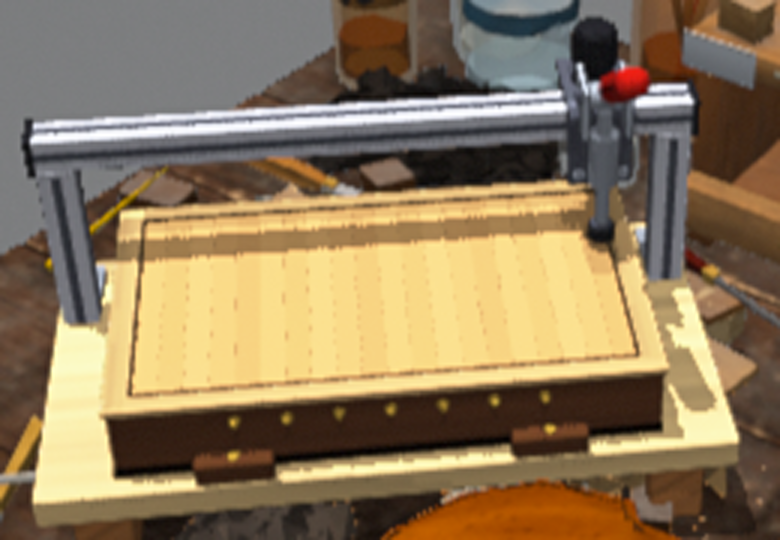

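View pics/sd1.png

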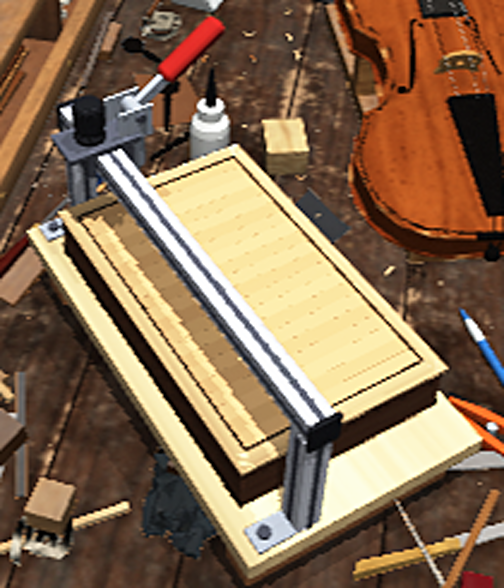

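```bash
cat > fit.py <<'E'
from workcell import env, imaging, status, hand_in
import numpy as np
from scipy.optimize import least_squares
C={n:imaging.read_camera(n) for n in("scene","side")}
sc=lambda u,v:((u+.5)/3-.5+120,(v+.5)/3-.5+155)
sd=lambda u,v:((u+.5)/2.4-.5+245,(v+.5)/2.4-.5+175)
# cam, pixel, kind, sx, sy, z
O=[("scene",sc(37,501),'p',-1,1,.063),("scene",sc(738,438),'p',-1,-1,.063),("side",sd(481,441),'p',-1,1,.063),("side",sd(29,228),'p',1,-1,.063),("side",sd(243,564),'p',1,1,.063),
("scene",sc(145,221),'l',1,1,.108),("scene",sc(130,395),'l',-1,1,.108),("scene",sc(637,355),'l',-1,-1,.108),
("side",sd(236,157),'l',-1,-1,.108),("side",sd(421,360),'l',-1,1,.108),("side",sd(246,447),'l',1,1,.108),
("scene",sc(597,32),'k',0,0,.226),("side",sd(90,104),'k',0,0,.226)]
def res(q):
    x,y,a,lx,ly,k=q;r=[]
    for n,p,t,sx,sy,z in O:
        d={'p':(.1*sx,.18*sy),'l':(lx*sx,ly*sy),'k':(.058,k)}[t]
        X=np.array([x+np.cos(a)*d[0]-np.sin(a)*d[1],y+np.sin(a)*d[0]+np.cos(a)*d[1],z])
        c=C[n]["K"]@(C[n]["R"]@X+C[n]["t"]);r+=list(c[:2]/c[2]-p)
    return np.array(r)
s=least_squares(res,[.5,.2,.0,.07,.12,-.13],loss='soft_l1');print(s.x.round(4));print(res(s.x).reshape(-1,2).round(1).tolist())
E
python3 fit.py
```

```text
[ 0.5775  0.2209  0.7366  0.0749  0.1277 -0.123 ]
[[-2.4, -0.1], [0.6, 1.4], [2.1, -2.2], [0.1, -0.9], [3.2, 0.1], [0.4, -1.4], [-0.2, -1.4], [-0.2, -0.8], [-1.0, -0.6], [-0.1, -0.1], [-1.2, 0.6], [-0.4, -2.2], [0.3, -2.0]]
```

```bash
cat > h.py <<'E'
from workcell import env, imaging, status, hand_in
import numpy as np, sys
from scipy.spatial.transform import Rotation as Rn
P=np.array([.5775,.2209]);A=.7366
try: P[0],P[1],A=np.load('pose.npy')
except OSError: pass
ex=np.array([np.cos(A),np.sin(A)]);ey=np.array([-ex[1],ex[0]])
Rt=np.c_[np.r_[ex*1,0],np.r_[-ey,0],[0,0,-1]]  # tool x=+ex,y=-ey
Rt2=np.c_[-np.r_[ex,0],np.r_[ey,0],[0,0,-1]]
def delta(x,y,z):
    s=status.get_state();q=s["orientation"];R=Rn.from_quat(np.r_[q[1:],q[0]])
    w=np.r_[P+x*ex+y*ey,z]
    rv=min([(R.inv()*Rn.from_matrix(m)).as_rotvec() for m in(Rt,Rt2)],key=np.linalg.norm)
    t=s["tcp_pos"];d=t[:2]-P
    print("now stand",np.r_[d@ex,d@ey,t[2]].round(4),"F",s["wrist_force"].round(2),"clk",round(s["clock"],2))
    print("delta",(R.inv().apply(w-t)).round(4),"rot",rv.round(4))
if __name__=="__main__": delta(*map(float,sys.argv[1:4]))
E
python3 h.py -.02 .07 .25
```

```text
now stand [-0.0616  0.4802  0.2527] F [-0.47 -0.13 -0.28] clk 0.2
delta [-0.3858 -0.1454  0.0029] rot [-9.0000e-04 -7.0000e-04 -1.1094e+00]
```

Units first: shifts go in shares of 0.75 m and turns go in shares of 2 pi rad. So -0.386 m is -0.5147, -0.145 m is -0.1933, -1.109 rad is -0.1765.

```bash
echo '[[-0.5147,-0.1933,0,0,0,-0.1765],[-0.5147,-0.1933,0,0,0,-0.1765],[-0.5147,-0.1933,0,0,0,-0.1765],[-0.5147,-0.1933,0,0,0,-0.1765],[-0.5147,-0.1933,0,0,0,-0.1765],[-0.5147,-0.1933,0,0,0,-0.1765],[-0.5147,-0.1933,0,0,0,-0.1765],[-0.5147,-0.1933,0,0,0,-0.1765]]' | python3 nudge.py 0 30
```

```text
refused: ROWS must be a list of objects with named fields. Nothing was moved.
```

Refused on format, not on reach. It needs a list of objects with named fields.

```bash
echo '[{"dx":-0.5147,"dy":-0.1933,"wz":-0.1765},{"dx":-0.5147,"dy":-0.1933,"wz":-0.1765},{"dx":-0.5147,"dy":-0.1933,"wz":-0.1765},{"dx":-0.5147,"dy":-0.1933,"wz":-0.1765},{"dx":-0.5147,"dy":-0.1933,"wz":-0.1765},{"dx":-0.5147,"dy":-0.1933,"wz":-0.1765},{"dx":-0.5147,"dy":-0.1933,"wz":-0.1765},{"dx":-0.5147,"dy":-0.1933,"wz":-0.1765}]' | python3 nudge.py 0 30
echo '[{},{}]' | python3 nudge.py
python3 h.py -.02 .07 .25
python3 - <<'E'
from workcell import env, imaging, status, hand_in
import cv2,numpy as np
c=imaging.read_camera("wrist");cv2.imwrite("pics/w1.png",c["image"][:,:,::-1]);np.savez("w1.npz",**{k:c[k] for k in"KRt"})
E
```

```text
clock: 1.2
tcp_pos: [0.5188, 0.2569, 0.2526]
orientation: [-0.0, -0.357, 0.934, -0.0]
wrist_force: [-0.7, 0.0, 0.0]
finger_gap: -0.0002
grip_force: 0.0
clock: 1.45
tcp_pos: [0.515, 0.2609, 0.2533]
orientation: [-0.0, -0.36, 0.933, 0.0]
wrist_force: [0.5, -0.0, -0.4]
finger_gap: 0.0
grip_force: 0.0
now stand [-0.0194  0.0716  0.2533] F [ 0.53 -0.04 -0.39] clk 1.45
delta [ 0.0006 -0.0016  0.0033] rot [ 0.0006 -0.0003  0.001 ]
```

View pics/w1.png

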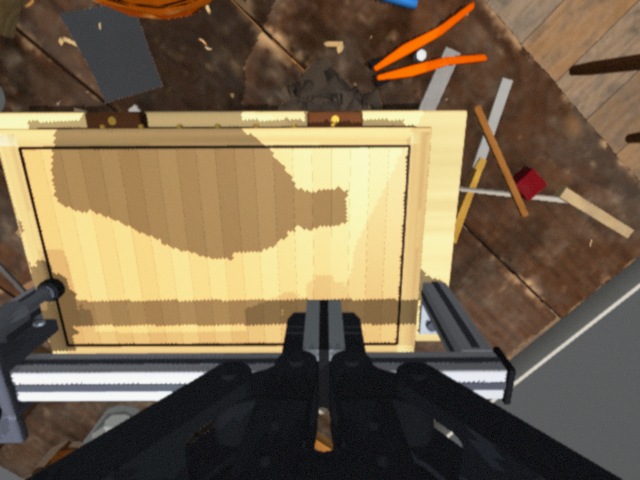

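The wrist view shows the black line corners at (21,147), (409,147), (400,345) and (67,345), and the plunger foot at about (54,287). I'll refine the pose from these.

```bash
cat > refit.py <<'E'
import numpy as np
exec(open('fit.py').read().split('s=least')[0])
C["wrist"]=dict(np.load("w1.npz"))
O=[o for o in O if o[2]=='l']+[("wrist",p,'l',a,b,.108) for p,a,b in[((21,147),-1,-1),((409,147),-1,1),((400,345),1,1),((67,345),1,-1)]]
r0=res
f=lambda v:r0([*v,.0755,.1275,0])
for sel in("all","wrist"):
    if sel=="wrist":O=[o for o in O if o[0]=="wrist"]
    s=least_squares(f,[.5775,.2209,.7366]);print(sel,s.x.round(4),f(s.x).reshape(-1,2).round(1).tolist())
    if sel=="all":np.save("pose.npy",s.x)
k=C["wrist"]
def ray(u,v,z):
    d=k["R"].T@np.linalg.inv(k["K"])@[u,v,1];c=-k["R"].T@k["t"];return (c+d*(z-c[2])/d[2])[:2]
x,y,a=np.load("pose.npy");e=np.array([[np.cos(a),np.sin(a)],[-np.sin(a),np.cos(a)]])
print("foot",e@(ray(55,287,.114)-[x,y]))
E
python3 refit.py; python3 h.py -.02 .07 .14
```

```text
all [0.577  0.221  0.7389] [[0.1, -1.4], [-0.3, -0.9], [-0.4, -0.5], [-0.7, -0.6], [0.5, -0.4], [-1.0, 0.8], [1.4, -0.0], [-0.3, -1.0], [-4.1, -1.1], [2.7, -0.5]]
wrist [0.5772 0.2212 0.7381] [[1.5, 0.2], [-0.2, -0.5], [-4.2, -0.7], [2.7, -0.4]]
foot [ 0.0232706  -0.12372851]
now stand [-0.0187  0.0712  0.2535] F [-0.63 -0.27  0.31] clk 1.6
delta [ 0.0013 -0.0013  0.1135] rot [ 0.0001  0.0002 -0.0006]
```

To row units: 0.117 m is 0.156, 0.11 m is 0.1467.

```bash
echo '[{"dy":-0.0027,"dz":0.08},{"dy":-0.0027,"dz":0.1467},{"dy":-0.0027,"dz":0.156},{"dy":-0.0027,"dz":0.156},{"dy":-0.0027,"dz":0.156}]' | python3 nudge.py; python3 h.py -.02 .07 .128
echo '[{"dz":0.008},{"dz":0.012},{"dz":0.012},{"dz":0.012}]' | python3 nudge.py;python3 h.py -.02 .07 .128
```

```text
clock: 2.22
tcp_pos: [0.519, 0.2592, 0.1389]
orientation: [0.002, -0.36, 0.933, -0.0]
wrist_force: [-0.1, -1.3, 0.5]
finger_gap: -0.0001
grip_force: 0.0
now stand [-0.0171  0.0673  0.1389] F [-0.12 -1.33  0.47] clk 2.23
delta [0.0029 0.0027 0.0109] rot [-0.0017  0.0041 -0.0023]
clock: 2.72
tcp_pos: [0.518, 0.2586, 0.1278]
orientation: [0.001, -0.36, 0.933, 0.0]
wrist_force: [1.4, 0.4, 1.9]
finger_gap: -0.0001
grip_force: 0.9
now stand [-0.0183  0.0675  0.1278] F [1.45 0.39 1.93] clk 2.73
delta [ 0.0017  0.0025 -0.0002] rot [-0.0004  0.0012 -0.0028]
```

To row units: -0.01 m is -0.0133, -0.006 m is -0.008.

```bash
echo '[{"dz":-0.008},{"dy":-0.0133,"dz":-0.008},{"dy":-0.0133},{"dy":-0.0133},{"dy":-0.0133}]' | python3 nudge.py >/dev/null;python3 h.py -.02 .07 .128|head -1
echo '[{"dz":-0.008},{"dy":-0.0133,"dz":-0.008},{"dy":-0.0133},{"dy":-0.0133},{"dy":-0.0133}]' | python3 nudge.py >/dev/null;python3 h.py -.02 .07 .128|head -1
echo '[{"dz":-0.008},{"dy":-0.0133,"dz":-0.008},{"dy":-0.0133},{"dy":-0.0133},{"dy":-0.0133}]' | python3 nudge.py >/dev/null;python3 h.py -.02 .07 .128|head -1
echo '[{"dz":-0.008},{"dy":-0.0133,"dz":-0.008},{"dy":-0.0133},{"dy":-0.0133},{"dy":-0.0133}]' | python3 nudge.py >/dev/null;python3 h.py -.02 .07 .128|head -1
```

```text
now stand [-0.0188  0.0572  0.1274] F [ 2.05 -2.17  1.99] clk 3.35
now stand [-0.0189  0.0476  0.1274] F [-0.09 -0.98  2.25] clk 3.98
now stand [-0.0188  0.0374  0.1275] F [ 1.22 -1.02  2.99] clk 4.6
now stand [-0.0186  0.0273  0.1277] F [ 1.82 -1.36  3.4 ] clk 5.22
```

To row units: -0.01 m is -0.0133, -0.006 m is -0.008.

```bash
echo '[{"dz":-0.008},{"dy":-0.0133,"dz":-0.008},{"dy":-0.0133},{"dy":-0.0133},{"dy":-0.0133}]' | python3 nudge.py >/dev/null;python3 h.py -.02 .07 .128|head -1
echo '[{"dz":-0.008},{"dy":-0.0133,"dz":-0.008},{"dy":-0.0133},{"dy":-0.0133},{"dy":-0.0133}]' | python3 nudge.py >/dev/null;python3 h.py -.02 .07 .128|head -1
echo '[{"dz":-0.008},{"dy":-0.0133,"dz":-0.008},{"dy":-0.0133},{"dy":-0.0133},{"dy":-0.0133}]' | python3 nudge.py >/dev/null;python3 h.py -.02 .07 .128|head -1
echo '[{"dz":-0.008},{"dy":-0.0133,"dz":-0.008},{"dy":-0.0133},{"dy":-0.0133},{"dy":-0.0133}]' | python3 nudge.py >/dev/null;python3 h.py -.02 .07 .128|head -1
```

```text
now stand [-0.0185  0.0168  0.1282] F [ 0.01 -1.32  6.92] clk 5.85
now stand [-0.0186  0.0065  0.1283] F [-0.24 -2.01  8.8 ] clk 6.47
now stand [-0.0187 -0.0036  0.1285] F [-0.68 -2.55 11.39] clk 7.1
now stand [-0.0187 -0.0136  0.1285] F [-0.28 -3.49 10.61] clk 7.72
```

To row units: -0.01 m is -0.0133, -0.006 m is -0.008.

```bash
echo '[{"dz":-0.008},{"dy":-0.0133,"dz":-0.008},{"dy":-0.0133},{"dy":-0.0133},{"dy":-0.0133}]' | python3 nudge.py >/dev/null;python3 h.py -.02 .07 .128|head -1
echo '[{"dz":-0.008},{"dy":-0.0133,"dz":-0.008},{"dy":-0.0133},{"dy":-0.0133},{"dy":-0.0133}]' | python3 nudge.py >/dev/null;python3 h.py -.02 .07 .128|head -1
echo '[{"dz":-0.008},{"dy":-0.0133,"dz":-0.008},{"dy":-0.0133},{"dy":-0.0133},{"dy":-0.0133}]' | python3 nudge.py >/dev/null;python3 h.py -.02 .07 .128|head -1
echo '[{"dz":-0.008},{"dy":-0.0133,"dz":-0.008},{"dy":-0.0133},{"dy":-0.0133},{"dy":-0.0133}]' | python3 nudge.py >/dev/null;python3 h.py -.02 .07 .128|head -1
```

```text
now stand [-0.0187 -0.0236  0.1285] F [ 0.45 -3.07 10.39] clk 8.35
now stand [-0.0188 -0.0331  0.1276] F [ 1.75 -2.31  3.22] clk 8.97
now stand [-0.0189 -0.0428  0.1277] F [ 2.15 -1.39  4.  ] clk 9.6
now stand [-0.019  -0.0526  0.1275] F [ 1.71 -0.87  2.38] clk 10.22
```

To row units: 0.015 m is 0.02, -0.01 m is -0.0133, 1.31 rad is 0.2085.

```bash
echo '[{"dz":-0.0133},{"dy":0.02,"dz":-0.0133,"wz":0.0302},{"dy":0.02,"dz":-0.0133,"wz":0.0605},{"dy":0.02,"dz":-0.0133,"wz":0.0907},{"dy":0.02,"dz":-0.0133,"wz":0.1194},{"dy":0.02,"dz":-0.0133,"wz":0.1496},{"dy":0.02,"dz":-0.0133,"wz":0.1783},{"dy":0.02,"dz":-0.0133,"wz":0.2085}]' | python3 nudge.py >/dev/null
echo '[{"wz":0.0286},{"wz":0.0415},{"wz":0.0415},{"wz":0.0415},{"dz":0.0133,"wz":0.0415},{"dz":0.0133,"wz":0.0415},{"dz":0.0133,"wz":0.0415}]' | python3 nudge.py;python3 h.py -.02 -.03 .128
```

```text
clock: 12.1
tcp_pos: [0.5885, 0.1808, 0.1278]
orientation: [0.0, 0.404, 0.915, 0.001]
wrist_force: [1.3, 1.2, 4.1]
finger_gap: 0.0002
grip_force: 1.8
now stand [-0.0186 -0.0375  0.1278] F [1.35 1.22 4.08] clk 12.1
delta [ 0.0075 -0.0014 -0.0002] rot [ 1.4000e-03 -7.0000e-04  1.5706e+00]
```

To row units: -0.004 m is -0.0053.

```bash
echo '[{"dz":-0.0053},{"dx":0.0053,"dz":-0.0053},{"dx":0.0053},{"dx":0.0053},{"dx":0.0053}]' | python3 nudge.py >/dev/null;python3 h.py -.02 .07 .128|head -1
echo '[{"dz":-0.0053},{"dx":0.0053,"dz":-0.0053},{"dx":0.0053},{"dx":0.0053},{"dx":0.0053}]' | python3 nudge.py >/dev/null;python3 h.py -.02 .07 .128|head -1
echo '[{"dz":-0.0053},{"dx":0.0053,"dz":-0.0053},{"dx":0.0053},{"dx":0.0053},{"dx":0.0053}]' | python3 nudge.py >/dev/null;python3 h.py -.02 .07 .128|head -1
echo '[{"dz":-0.0053},{"dx":0.0053,"dz":-0.0053},{"dx":0.0053},{"dx":0.0053},{"dx":0.0053}]' | python3 nudge.py >/dev/null;python3 h.py -.02 .07 .128|head -1
echo '[{"dz":-0.0053},{"dx":0.0053,"dz":-0.0053},{"dx":0.0053},{"dx":0.0053},{"dx":0.0053}]' | python3 nudge.py >/dev/null;python3 h.py -.02 .07 .128|head -1
```

```text
now stand [-0.0194 -0.0326  0.1283] F [-3.14 -0.    9.16] clk 12.72
now stand [-0.0191 -0.0288  0.1284] F [-3.48  0.48 10.26] clk 13.35
now stand [-0.019  -0.0248  0.1284] F [-4.3   1.21  9.67] clk 13.97
now stand [-0.0191 -0.0208  0.1284] F [-4.11 -0.91 11.56] clk 14.6
now stand [-0.0191 -0.0168  0.1284] F [-3.51  0.13 10.76] clk 15.22
```

To row units: 0.01 m is 0.0133, -0.004 m is -0.0053.

```bash
echo '[{"dz":-0.0053},{"dx":0.0133,"dz":-0.0053},{"dx":0.0133},{"dx":0.0133},{"dx":0.0133}]' | python3 nudge.py >/dev/null;python3 h.py -.02 .07 .128|head -1
echo '[{"dz":-0.0053},{"dx":0.0107,"dz":-0.0053},{"dx":0.0107},{"dx":0.0107},{"dx":0.0107}]' | python3 nudge.py >/dev/null;python3 h.py -.02 .07 .128|head -1
echo '[{"dz":-0.0053},{"dx":0.008,"dz":-0.0053},{"dx":0.008},{"dx":0.008},{"dx":0.008}]' | python3 nudge.py >/dev/null;python3 h.py -.02 .07 .128|head -1
echo '[{"dz":-0.0053},{"dx":0.008,"dz":-0.0053},{"dx":0.008},{"dx":0.008},{"dx":0.008}]' | python3 nudge.py >/dev/null;python3 h.py -.02 .07 .128|head -1
echo '[{"dz":-0.0053},{"dx":0.008,"dz":-0.0053},{"dx":0.008},{"dx":0.008},{"dx":0.008}]' | python3 nudge.py >/dev/null;python3 h.py -.02 .07 .128|head -1
```

```text
now stand [-0.0192 -0.0059  0.1283] F [-5.76  1.89 11.4 ] clk 15.85
now stand [-0.0191  0.0018  0.1283] F [-4.33  1.08 11.69] clk 16.48
now stand [-0.019   0.0073  0.1282] F [-3.46  1.29 10.34] clk 17.1
now stand [-0.019   0.0134  0.128 ] F [-3.8   0.75  8.81] clk 17.73
now stand [-0.019   0.0194  0.1279] F [-2.88  0.76  8.14] clk 18.35
```

To row units: 0.016 m is 0.0213, -0.002 m is -0.0027, 0.25 rad is 0.0398.

```bash
echo '[{"dz":-0.0133},{"dx":0.0213,"dz":-0.0133,"wy":0.0199},{"dx":0.0213,"dz":-0.0133,"wy":0.0398},{"dx":0.0213,"dz":-0.0133,"wy":0.0398},{"dx":0.0213,"dz":-0.0027,"wy":0.0398},{"dx":0.0213,"dz":-0.0027,"wy":0.0398},{"dx":0.0213,"dz":-0.0027,"wy":0.0398}]' | python3 nudge.py;python3 h.py -.02 -.03 .128
echo '[{"dx":0.0013,"dz":-0.0052},{"dx":-0.0052,"dz":-0.0068},{"dx":-0.0065,"dz":-0.0016},{"dx":-0.0065,"dz":-0.0016},{"dx":-0.0065,"dz":-0.0016}]' | python3 nudge.py>/dev/null;python3 h.py -.02 -.03 .128|head -1
echo '[{"dx":0.0013,"dz":-0.0052},{"dx":-0.0052,"dz":-0.0068},{"dx":-0.0065,"dz":-0.0016},{"dx":-0.0065,"dz":-0.0016},{"dx":-0.0065,"dz":-0.0016}]' | python3 nudge.py>/dev/null;python3 h.py -.02 -.03 .128|head -1
```

```text
clock: 19.23
tcp_pos: [0.5392, 0.2342, 0.1297]
orientation: [-0.113, 0.401, 0.908, 0.05]
wrist_force: [0.0, -1.0, 0.7]
finger_gap: -0.0001
grip_force: 0.7
now stand [-0.019   0.0352  0.1297] F [ 0.02 -0.97  0.72] clk 19.23
delta [-0.0636 -0.001  -0.0144] rot [ 0.1957 -0.1951 -1.5614]
now stand [-0.0189  0.0294  0.1293] F [ 1.32 -0.44  0.69] clk 19.85
now stand [-0.0189  0.0243  0.1294] F [ 1.61 -0.41  2.06] clk 20.48
```

To row units: -0.0051 m is -0.0068, -0.0049 m is -0.0065.

```bash
echo '[{"dx":0.0013,"dz":-0.0052},{"dx":-0.0052,"dz":-0.0068},{"dx":-0.0065,"dz":-0.0016},{"dx":-0.0065,"dz":-0.0016},{"dx":-0.0065,"dz":-0.0016}]' | python3 nudge.py>/dev/null;python3 h.py -.02 -.03 .128|head -1
echo '[{"dx":0.0013,"dz":-0.0052},{"dx":-0.0052,"dz":-0.0068},{"dx":-0.0065,"dz":-0.0016},{"dx":-0.0065,"dz":-0.0016},{"dx":-0.0065,"dz":-0.0016}]' | python3 nudge.py>/dev/null;python3 h.py -.02 -.03 .128|head -1
echo '[{"dx":0.0013,"dz":-0.0052},{"dx":-0.0052,"dz":-0.0068},{"dx":-0.0065,"dz":-0.0016},{"dx":-0.0065,"dz":-0.0016},{"dx":-0.0065,"dz":-0.0016}]' | python3 nudge.py>/dev/null;python3 h.py -.02 -.03 .128|head -1
echo '[{"dx":0.0013,"dz":-0.0052},{"dx":-0.0052,"dz":-0.0068},{"dx":-0.0065,"dz":-0.0016},{"dx":-0.0065,"dz":-0.0016},{"dx":-0.0065,"dz":-0.0016}]' | python3 nudge.py>/dev/null;python3 h.py -.02 -.03 .128|head -1
echo '[{"dx":0.0013,"dz":-0.0052},{"dx":-0.0052,"dz":-0.0068},{"dx":-0.0065,"dz":-0.0016},{"dx":-0.0065,"dz":-0.0016},{"dx":-0.0065,"dz":-0.0016}]' | python3 nudge.py>/dev/null;python3 h.py -.02 -.03 .128|head -1
echo '[{"dx":0.0013,"dz":-0.0052},{"dx":-0.0052,"dz":-0.0068},{"dx":-0.0065,"dz":-0.0016},{"dx":-0.0065,"dz":-0.0016},{"dx":-0.0065,"dz":-0.0016}]' | python3 nudge.py>/dev/null;python3 h.py -.02 -.03 .128|head -1
```

```text
now stand [-0.0189  0.0193  0.1293] F [ 2.1  -1.16  2.81] clk 21.1
now stand [-0.0188  0.0141  0.1297] F [-0.03 -1.71  5.61] clk 21.73
now stand [-0.0189  0.009   0.1296] F [ 1.27 -1.72  5.75] clk 22.35
now stand [-0.0188  0.0039  0.1296] F [ 0.64 -2.45  6.09] clk 22.98
now stand [-0.0189 -0.0012  0.1298] F [-0.3  -2.35  6.68] clk 23.6
now stand [-0.0189 -0.0063  0.1297] F [-0.6  -1.85  8.86] clk 24.23
```

To row units: -0.0051 m is -0.0068, -0.0049 m is -0.0065.

```bash
echo '[{"dx":0.0013,"dz":-0.0052},{"dx":-0.0052,"dz":-0.0068},{"dx":-0.0065,"dz":-0.0016},{"dx":-0.0065,"dz":-0.0016},{"dx":-0.0065,"dz":-0.0016}]' | python3 nudge.py>/dev/null;python3 h.py -.02 -.03 .128|head -1
echo '[{"dx":0.0013,"dz":-0.0052},{"dx":-0.0052,"dz":-0.0068},{"dx":-0.0065,"dz":-0.0016},{"dx":-0.0065,"dz":-0.0016},{"dx":-0.0065,"dz":-0.0016}]' | python3 nudge.py>/dev/null;python3 h.py -.02 -.03 .128|head -1
echo '[{"dx":0.0013,"dz":-0.0052},{"dx":-0.0052,"dz":-0.0068},{"dx":-0.0065,"dz":-0.0016},{"dx":-0.0065,"dz":-0.0016},{"dx":-0.0065,"dz":-0.0016}]' | python3 nudge.py>/dev/null;python3 h.py -.02 -.03 .128|head -1
echo '[{"dx":0.0013,"dz":-0.0052},{"dx":-0.0052,"dz":-0.0068},{"dx":-0.0065,"dz":-0.0016},{"dx":-0.0065,"dz":-0.0016},{"dx":-0.0065,"dz":-0.0016}]' | python3 nudge.py>/dev/null;python3 h.py -.02 -.03 .128|head -1
```

```text
now stand [-0.0189 -0.0113  0.1297] F [-0.11 -1.76  7.73] clk 24.85
now stand [-0.0189 -0.0164  0.1297] F [-0.5  -2.06  8.66] clk 25.48
now stand [-0.0189 -0.0214  0.1296] F [-1.22 -2.57  8.67] clk 26.1
now stand [-0.0189 -0.0264  0.1292] F [ 0.73 -1.44  6.63] clk 26.73
```

To row units: -0.0051 m is -0.0068, -0.0049 m is -0.0065.

```bash
echo '[{"dx":0.0013,"dz":-0.0052},{"dx":-0.0052,"dz":-0.0068},{"dx":-0.0065,"dz":-0.0016},{"dx":-0.0065,"dz":-0.0016},{"dx":-0.0065,"dz":-0.0016}]' | python3 nudge.py>/dev/null;python3 h.py -.02 -.03 .128|head -1
echo '[{"dx":0.0013,"dz":-0.0052},{"dx":-0.0052,"dz":-0.0068},{"dx":-0.0065,"dz":-0.0016},{"dx":-0.0065,"dz":-0.0016},{"dx":-0.0065,"dz":-0.0016}]' | python3 nudge.py>/dev/null;python3 h.py -.02 -.03 .128|head -1
python3 - <<'E'
import cv2,numpy as np
im=cv2.imread("pics/w1.png")
src=np.float32([[21,147],[409,147],[400,345],[67,345]])
Y=lambda y:(y+130)*3; dst=np.float32([[Y(-127.5),3*4.5],[Y(127.5),13.5],[Y(127.5),13.5+453],[Y(-127.5),13.5+453]])
w=cv2.warpPerspective(im,cv2.getPerspectiveTransform(src,dst),(780,330))
for y in range(-120,121,20): cv2.putText(w,str(y),(int(Y(y))-12,12),0,.4,(0,0,255),1);cv2.line(w,(int(Y(y)),14),(int(Y(y)),22),(0,0,255),1)
cv2.imwrite("pics/rect.png",w)
E
```

```text
now stand [-0.019  -0.0314  0.1288] F [ 1.93 -2.25  3.01] clk 27.35
now stand [-0.019  -0.0362  0.1289] F [ 0.81 -1.66  3.19] clk 27.98
```

View pics/rect.png

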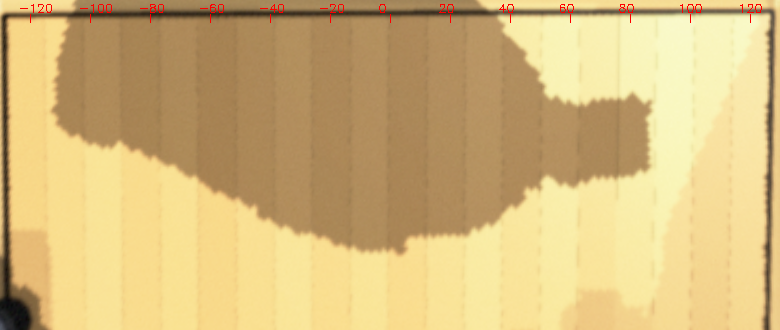

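The rectified wrist view shows stave boundaries at y ≈ 0 (px 390) and about ±12.75 mm (px 428 and 350), and every 12.75 mm after that. The stiff span covers three staves, from -25.5 to +12.75 mm, so the brace middle is at about -6.5 mm. Next is the knob.

```bash
sed -i 's/for m in(Rt,Rt2)/for m in(Rt2,)/' h.py
echo '[{"dx":0.016,"dz":-0.0627},{"dx":0.032,"dz":-0.1253},{"dx":0.0447,"dz":-0.1753},{"dx":0.0447,"dz":-0.1753}]' | python3 nudge.py 0.045; python3 h.py .058 -.1235 .262
```

```text
clock: 28.48
tcp_pos: [0.5881, 0.182, 0.2675]
orientation: [-0.112, 0.401, 0.908, 0.052]
wrist_force: [0.3, 0.2, -0.4]
finger_gap: 0.045
grip_force: 0.0
now stand [-0.018  -0.0364  0.2675] F [ 0.32  0.23 -0.37] clk 28.48
delta [-0.0859  0.076  -0.0156] rot [ 0.1975 -0.1903 -1.5616]
```

To row units: 0.076 m is 0.1013, 0.07 m is 0.0933, 0.07 rad is 0.0111.

```bash
echo '[{"dy":0.0133,"wx":0.004,"wy":-0.0038,"wz":-0.0286},{"dy":0.0267,"wx":0.0075,"wy":-0.0073,"wz":-0.0573},{"dy":0.04,"wx":0.0111,"wy":-0.0108,"wz":-0.0859},{"dy":0.0533,"wx":0.0146,"wy":-0.0142,"wz":-0.1146},{"dy":0.0667,"wx":0.0183,"wy":-0.0177,"wz":-0.1432},{"dy":0.08,"wx":0.022,"wy":-0.0212,"wz":-0.1719},{"dy":0.0933,"wx":0.0255,"wy":-0.0247,"wz":-0.2005},{"dy":0.1013,"wx":0.0291,"wy":-0.028,"wz":-0.2292}]' | python3 nudge.py >/dev/null; echo '[{"wz":-0.0191},{"wz":-0.0191},{"wz":-0.0191}]' | python3 nudge.py; python3 h.py .058 -.1235 .262
python3 - <<'E'
from workcell import env, imaging, status, hand_in
import cv2,numpy as np
c=imaging.read_camera("wrist");cv2.imwrite("pics/w2.png",c["image"][:,:,::-1]);np.savez("w2.npz",**{k:c[k] for k in"KRt"})
E
```

```text
clock: 29.85
tcp_pos: [0.6429, 0.2327, 0.2632]
orientation: [-0.013, -0.359, 0.933, 0.005]
wrist_force: [-0.2, -0.2, -0.5]
finger_gap: 0.0451
grip_force: 0.0
now stand [ 0.0566 -0.0358  0.2632] F [-0.2  -0.24 -0.47] clk 29.85
delta [-0.0018 -0.0877 -0.0006] rot [ 0.0194 -0.0203 -0.0038]
```

View pics/w2.png

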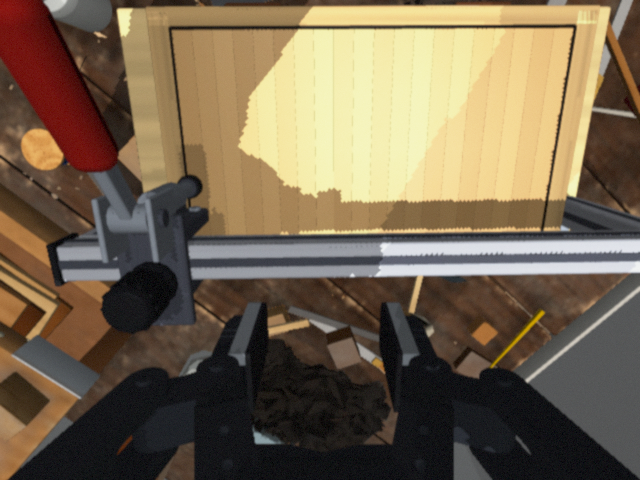

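The wrist view shows the knob top centred at about (122,307). The fingers are open, and the lever is raised at upper left.

```bash
python3 - <<'E'
import numpy as np
k=np.load("w2.npz");x,y,a=np.load("pose.npy")
d=k["R"].T@np.linalg.inv(k["K"])@[122,307,1];c=-k["R"].T@k["t"];p=(c+d*(.226-c[2])/d[2])[:2]-[x,y]
print(np.array([[np.cos(a),np.sin(a)],[-np.sin(a),np.cos(a)]])@p)
E
echo '[{"dy":-0.04,"wx":0.003,"wy":-0.0032,"wz":-0.0006},{"dx":-0.0013,"dy":-0.1,"wx":0.003,"wy":-0.0032,"wz":-0.0006},{"dx":-0.0013,"dy":-0.1173,"wx":0.003,"wy":-0.0032,"wz":-0.0006},{"dx":-0.0013,"dy":-0.1173,"wx":0.003,"wy":-0.0032,"wz":-0.0006},{"dx":-0.0013,"dy":-0.1173,"wx":0.003,"wy":-0.0032,"wz":-0.0006}]' | python3 nudge.py 0.05; python3 h.py .058 -.1235 .218
```

```text
[ 0.05867464 -0.12464287]
clock: 30.52
tcp_pos: [0.7025, 0.1691, 0.2627]
orientation: [0.001, -0.362, 0.932, 0.0]
wrist_force: [0.1, 0.7, -0.3]
finger_gap: 0.0503
grip_force: 0.0
now stand [ 0.0578 -0.123   0.2627] F [ 0.11  0.73 -0.3 ] clk 30.52
delta [-0.0001 -0.0005  0.0447] rot [0.0001 0.0012 0.0025]
```

To row units: 0.044 m is 0.0587, 0.025 m is 0.0333.

```bash
echo '[{"dy":-0.0013,"dz":0.0333},{"dy":-0.0013,"dz":0.0587},{"dy":-0.0013,"dz":0.0587}]' | python3 nudge.py; echo '[{},{},{},{},{}]' | python3 nudge.py 0 40; python3 h.py .058 -.0065 .218
```

```text
clock: 30.9
tcp_pos: [0.7021, 0.1687, 0.2172]
orientation: [-0.001, -0.363, 0.932, 0.0]
wrist_force: [-0.2, -0.1, 0.9]
finger_gap: 0.0503
grip_force: 0.0
clock: 31.52
tcp_pos: [0.704, 0.1683, 0.2204]
orientation: [0.002, -0.362, 0.932, 0.0]
wrist_force: [-2.7, 2.5, 6.3]
finger_gap: 0.0229
grip_force: 40.0
now stand [ 0.0584 -0.1245  0.2204] F [-2.65  2.53  6.34] clk 31.52
delta [1.00e-04 1.18e-01 2.30e-03] rot [-0.0007  0.0036  0.0028]
```

Units first: shifts go in shares of 0.75 m and turns go in shares of 2 pi rad. So 0.118 m is 0.1573, 0.05 m is 0.0667.

```bash
echo '[{"dy":0.0133,"dz":-0.0027},{"dy":0.04,"dz":-0.0027},{"dy":0.0667,"dz":-0.0027},{"dy":0.0933,"dz":-0.0027},{"dy":0.12,"dz":-0.0027},{"dy":0.144,"dz":-0.0027},{"dy":0.1573,"dz":-0.0027},{"dy":0.1573,"dz":-0.0027}]' | python3 nudge.py;echo '[{},{}]' | python3 nudge.py; python3 h.py .058 -.0065 .218
```

```text
clock: 32.52
tcp_pos: [0.6245, 0.2549, 0.2204]
orientation: [0.001, -0.362, 0.932, -0.0]
wrist_force: [1.8, 0.6, -3.0]
finger_gap: 0.0227
grip_force: 40.2
clock: 32.78
tcp_pos: [0.6245, 0.2548, 0.2204]
orientation: [0.001, -0.362, 0.932, 0.0]
wrist_force: [2.4, 2.2, -1.5]
finger_gap: 0.0225
grip_force: 40.1
now stand [ 0.0579 -0.007   0.2204] F [ 2.35  2.21 -1.51] clk 32.77
delta [-0.0001  0.0005  0.0024] rot [0.     0.0019 0.0022]
```

To row units: -0.09 m is -0.12, -0.08 m is -0.1067.

```bash
echo '[{},{},{},{"dz":-0.04},{"dz":-0.1067},{"dz":-0.12},{"dz":-0.12}]' | python3 nudge.py 0.05; python3 h.py -.03 -.007 .31
python3 - <<'E'
from workcell import env, imaging, status, hand_in
import cv2,numpy as np
c=imaging.read_camera("wrist");cv2.imwrite("pics/w3.png",c["image"][:,:,::-1]);np.savez("w3.npz",**{k:c[k] for k in"KRt"})
E
```

```text
clock: 33.65
tcp_pos: [0.6245, 0.2546, 0.3114]
orientation: [0.002, -0.362, 0.932, -0.0]
wrist_force: [0.3, 0.7, -0.2]
finger_gap: 0.0503
grip_force: 0.0
now stand [ 0.0577 -0.0072  0.3114] F [ 0.34  0.74 -0.16] clk 33.65
delta [0.0877 0.0004 0.0012] rot [-0.0015  0.0031  0.002 ]
```

View pics/w3.png

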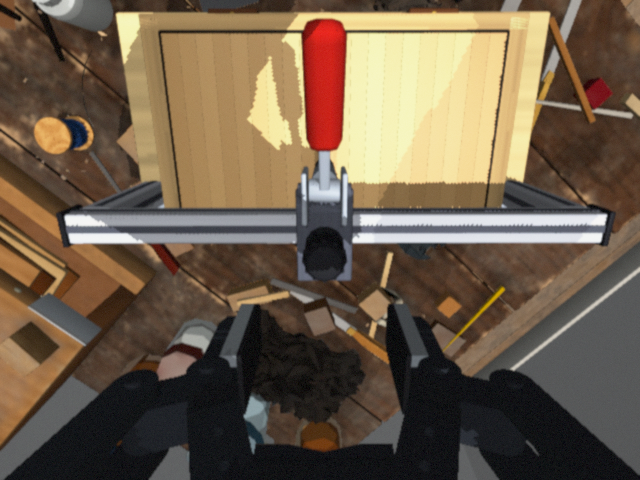

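The wrist view shows the knob at (324,255), directly under the tool. The lever runs up to (323,25) and is centred in y. Next I'll move over the grip with the fingers shut and push.

To row units: 0.088 m is 0.1173, 0.085 m is 0.1133.

```bash
echo '[{"dx":0.0533},{"dx":0.1133},{"dx":0.1173},{"dx":0.1173},{"dx":0.1173,"dz":0.024},{"dx":0.1173,"dz":0.024}]' | python3 nudge.py 0 40; python3 h.py -.046 -.007 .236
```

```text
clock: 34.45
tcp_pos: [0.5593, 0.1956, 0.2906]
orientation: [-0.001, -0.362, 0.932, 0.0]
wrist_force: [-0.6, 0.8, -0.3]
finger_gap: -0.0001
grip_force: 0.0
now stand [-0.0302 -0.0069  0.2906] F [-0.56  0.81 -0.33] clk 34.45
delta [ 0.0158 -0.0001  0.0546] rot [ 0.001  -0.001   0.0027]
```

```bash
echo '[{"dx":0.0027,"dz":0.0107},{"dx":0.0067,"dz":0.0213},{"dx":0.0107,"dz":0.032},{"dx":0.0133,"dz":0.0427},{"dx":0.016,"dz":0.0533},{"dx":0.0187,"dz":0.064},{"dx":0.0213,"dz":0.0733},{"dx":0.0213,"dz":0.076}]' | python3 nudge.py; python3 h.py -.046 -.007 .236
```

```text
clock: 35.45
tcp_pos: [0.5475, 0.1842, 0.2359]
orientation: [0.001, -0.362, 0.932, -0.0]
wrist_force: [-4.2, -3.0, 14.6]
finger_gap: -0.0001
grip_force: 7.4
now stand [-0.0466 -0.0073  0.2359] F [-4.21 -3.01 14.59] clk 35.45
delta [-0.0006  0.0003 -0.0001] rot [-0.0011  0.0019  0.002 ]
```

Force is 14.6 N against the stop. I'll press 2 mm more, then retreat and look.

To row units: 0.002 m is 0.0027.

```bash
echo '[{"dz":0.0027},{"dz":0.0027},{"dz":0.0027}]' | python3 nudge.py; echo '[{"dz":-0.04},{"dz":-0.1067},{"dx":0.0667,"dz":-0.1333},{"dx":0.1333,"dz":-0.1333},{"dx":0.1333,"dz":-0.1333},{"dx":0.1333,"dz":-0.1333}]' | python3 nudge.py
python3 - <<'E'
from workcell import env, imaging, status, hand_in
import cv2,numpy as np
a=imaging.read_camera("scene")["image"][:,:,::-1];b=imaging.read_camera("side")["image"][:,:,::-1]
z=lambda i,x,y:cv2.resize(i[y:y+180,x:x+130*2],None,fx=1.5,fy=1.5,interpolation=cv2.INTER_CUBIC)
cv2.imwrite("pics/end.png",np.hstack([z(a,120,155),z(b,220,190)]))
E
```

```text
clock: 35.83
tcp_pos: [0.5474, 0.1842, 0.2357]
orientation: [0.002, -0.362, 0.932, -0.0]
wrist_force: [-5.8, -2.9, 15.9]
finger_gap: -0.0
grip_force: 8.2
clock: 36.58
tcp_pos: [0.474, 0.117, 0.3331]
orientation: [0.001, -0.362, 0.932, 0.0]
wrist_force: [-0.1, -0.3, -0.1]
finger_gap: 0.0001
grip_force: 0.0
```

View pics/end.png

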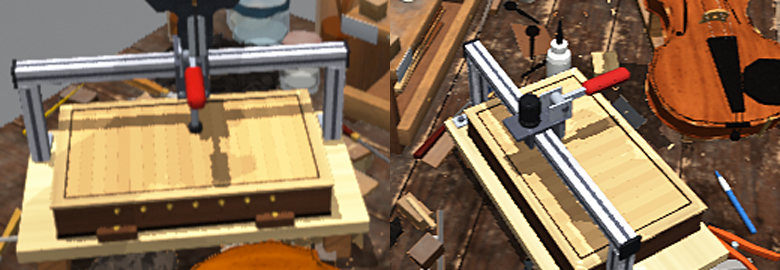

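The lever at scene crop (195,85) is down and level, the foot at (195,127) is on the board, and the other things on the bench haven't moved.

```bash
python3 -c "
from workcell import env, imaging, status, hand_in
print(hand_in())"
```

```text
the job is handed in; nothing more can be done
None
```

I felt for the brace and put its middle at about y = -6.5 mm (likely within 3 mm). I slid the clamp to y ≈ -7 mm, pushed the lever fully down to its stop, and handed the job in at about 37 s with the arm clear; the verdict wasn't shown.

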